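# Squeezed lime half through the waste flap of the chopping station

### The arm

A 6-joint arm with a two-finger parallel gripper is mounted at the origin on a cart in front of the work surface, level with it; the furniture and walls round the work are solid. World frame = base frame: x ahead of the robot, y to its left, z up, the work surface at z = 0. Lengths are in m, angles in degrees, forces in N, time in s.
With the tool pointing down it reaches from about 0.3 to 0.75 m from the base axis. Payload 8.5 kg.
Tool frame: the origin (TCP) lies midway between the tips of the shut fingers; the grasp point (between the pads) lies behind it (env.grip_depth is the z of the grasp point in the tool frame, in m); z points along the fingers, y is the line along which they close (so a half turn about z gives the same grasp; the last joint's range is limited). The gripper opens to 85 mm and grips with 20 to 120 N. Pads are 22 mm wide; open, the fingers measure 114 mm over their backs; the gripper's body (76 mm by 85 mm) begins 54 mm behind the grasp point. The pads swing forward as they close: fully open they stand 13 mm farther back than shut.
Start: joints at [-76.908, 21.807, 74.336, -0, 83.858, -12.336], TCP at [0.236, -0.497, 0.231] pointing down, gripper open.
Joint ranges: [-178.18, 178.18], [-50.72, 133.34], [12.68, 142.11], [-81.47, 261.47], [9.98, 163.14], [-165.26, 165.26]. Speed limits (degrees/s): [136.94, 136.94, 180, 180, 180, 180].

### API

Orientations are given as a 3x3 rotation matrix whose columns are the frame's x, y, z axes.
In Python, from workcell import telemetry, eyes, env, masks_of gives the robot as it stands. The module is installed in compiled form; this text tells all that it offers.
- The arm moves only by the shell command python3 -m crank 'ROWS'. ROWS is JSON, a list that holds one entry, the list of rows, each a list of 7 numbers: the turn, a rotation vector about the tool's x, y, z in rad, then the shift along the tool's x, y, z in m, then the finger opening in m, from 0 to 0.0854. A call has 1 to 8 rows; each row is the pose to reach, as a shift and turn from the pose commanded when the call began, along the tool's axes at that moment; what a row does not reach only later rows make up. A row lasts 1/10 s, in which the tool goes at most 50 mm and 8.59 degrees, less where a joint would pass 70% of its speed; a pose out of reach is approached as far as the arm can. A call with a gripper value outside its range is refused whole. The fingers move at their own pace and stop on an object; the grip force is fixed at half the most. Time passes only in rows, so rows that repeat a pose let the fingers close. It gives the time, the measured TCP pose, the force, the opening and the grip force at its end, in the units of the state.
- telemetry.observe(): the state, without advancing time (a new reading comes with each control period).
- eyes.read_camera(name): name is "scene" or "top"; returns (picture, depth): 400x640x3 uint8, red, green, blue; 400x640 float32, m along the optical axis (not along the pixel's ray), 0 where there is no reading.
- eyes.get_calibration(name): a dict with "mtx" (3x3 intrinsics, pixels), "k1" (the pictures are not rectified: a ray, as slopes to the right and down, at radius r is drawn at 1 + k1 r^2 times it, then the intrinsics apply), "position" and "orientation" of the camera in the world. Camera axes: x right, y up, looking along -z (the intrinsics and any distortion apply to the point x, -y, -z); pixel columns grow to the right and rows downward; lengths in m; the calibration is good to about 2 mm. A picture is of the moment at which its call begins. get_calibration takes no time and is no camera call.
- env.job_done(): hands the job in; it is judged then, once.
Trained networks look in the newest picture that a camera, given by its name, has taken for a name from the list of things; names that differ only in an ending like _2 or _b are one class to them, and where a whole thing is asked for, a point or a joint stands for the part that bears it (a point fixed in the world has none). Each returns a list of dicts, best first, with "p" (0 to 1); they miss things now and then, are a little off and sometimes report something else, mostly with a low value. They report only what shows in the picture. A call takes as long as a camera call.
- masks_of(camera, target): "pixels" (400x640 bool, what is visible of it) and "rect" ([left, top, width, height] in pixels, round what is visible of it).
The state is a dict: "clock": time; "q": joint angles; "joint_velocities": joint speeds; "tau": joint torques, N m; "ee_pos": TCP position; "tcp_rot": TCP orientation; "contact_force": force on the tool from outside, world axes, zero at the start; "moment": the same for the moment, N m; "gripper_width": opening from 0.0 (shut) to 1.0 (fully open); "finger_force": force on a finger pad.
Only numpy, scipy, OpenCV 4.12 (cv2) and the standard library are available. Lean on these libraries where they do the work, as an engineer would, in place of code of your own. Each camera call takes 0.05 s, during which the arm holds its last target. There are 200 camera calls.

### The job

Clear the squeezed green lime half off the chopping board through the sprung steel waste flap: slide it up to the flap, press the flap down and hold it open with one finger, and push the lime half over the edge with the other finger so that it drops into the waste drawer. Then let the flap spring shut. Only push the lime half, never pick it up, and leave the lemon half, the knife, the salt shaker and the glass alone.

Things in the scene. Friction and masses are not known exactly. Their poses are not given: they have to be found in the camera images.
- station: Fixed chopping station: board 340 (x) x 300 (y) x 22 mm on a hollow steel waste drawer. Origin: centre of its underside; z up, x away from the robot (turned up to 0.3 rad), y left. Board top 138 mm above the origin. The board has an opening, x -155 to -25, y -65 to +65 mm, closed by the flap (15 mm of board in front of it). The drawer's floor, 13 mm above the origin, runs under the whole board.
- mouth_edge (a point): Middle of the opening's far edge, on the board's top: 25 mm before the station's origin in x, 138 mm above it. A thing pushed over this edge towards the robot drops into the drawer when the flap is held down.
- flap (a joint): Steel waste flap in the opening, hinged along the opening's near edge (4 mm under the board's top); its far end swings down into the drawer. Radians: 0 shut, positive down, stop at 1.25. A spring shuts it: 0.12 N m at 0, 0.22 N m at 1 rad (2 to 5 N of finger 50 to 80 mm from the hinge); the lime half's weight does not open it.
- flap_tip (a point): Middle of the flap's free far end, on its upper face, 128 mm from the hinge; the flap is 126 mm wide, 3 mm thick, its top 2 mm below the board's when shut. A hand tilted forward some 30 degrees, fingers wide apart in line with the station's x, has its near fingertip well below the board, on the flap, while the far one is just above the board, with room for the lime half between them.
- lime: Squeezed lime half, a green dome lying on its cut face on the board: 42 mm across, 26 mm high, side upright for the lowest 8 mm, about 35 g. Origin at the centre of its cut face, z up. It starts on the board 50 to 95 mm beyond the opening's far edge and at most 30 mm to the side of the middle, and slides when pushed low down.
- lemon: Fresh lemon half, a yellow dome 54 mm across and 35 mm high, cut face down on the rear left of the board. Origin at the centre of its cut face. Stays where it is.
- knife: Paring knife with black handle, lying along the right edge of the board; 205 mm long, 20 mm wide, 16 mm high; origin under the front end of the handle, blade towards its +x. Stays where it is.
- salt_shaker: Glass salt shaker with grey top, 44 mm across, 90 mm high, standing on the worktop to the right of the station. Origin at the centre of its underside. Stays where it is.
- tumbler: Amber glass, 79 mm across, 97 mm high, standing on the worktop to the left of the station. Origin at the centre of its underside. Stays where it is.

How it is judged (in metres and radians):
On the way, in this order (a step that is already met when the one before it is completed fails the run):
1. with the lime half still on the board, the fingers hold the flap down and push the lime half at the same time (value of joint flap above 0.2 rad and contact force between the fingers and flap above 0.3 N and contact force between the fingers and lime above 0.02 N and z of lime in the frame of station above 0.132 m and x of lime in the frame of mouth_edge above -0.005 m), for 0.04 s.
2. the lime half has dropped through the opening (z of lime in the frame of station below 0.09 m), for 0.1 s.
At the end, for the whole second after the job is handed in: The lime half lies on the floor of the waste drawer inside the station (less than 60 mm above the worktop), the flap has sprung shut (under 0.06 rad), and lemon half, knife, salt shaker and glass are within 15 mm of where they stood (z of lime in the frame of station between 0.005 and 0.06 m and x of lime in the frame of station between -0.16 and 0.16 m and y of lime in the frame of station between -0.14 and 0.14 m and value of joint flap below 0.06 rad and distance of each of lemon, knife, salt_shaker, tumbler from where it was at the start of the episode below 0.015 m); the robot touches nothing.
It fails at once if the lime half is lifted or carried (more than 30 mm above the board) (z of lime in the frame of station above 0.168 m).
It fails at once if the lemon half, knife, salt shaker or glass is moved by 15 mm or more (distance of any of lemon, knife, salt_shaker, tumbler from where it was at the start of the episode above 0.015 m).
It also fails if it takes over 43 s, if anything falls off the work surface, if the arm or the gripper's body presses on something with over 40 N, if the wrist force passes 120 N, or if a joint passes its speed limit or range.

## Working session

There is one attempt and no reset: what is moved stays moved. The work goes in short steps, Python scripts to look and compute and a shell command to move; the robot and the scene stay as the last step left them, time stands still between calls to the robot, and variables do not carry over. Pictures are saved under pics/ and viewed, at most 10 in all, crops included, and the job is handed in when it is done.

```bash
mkdir -p pics; cat > h.py <<'E'
import numpy as np, cv2
from workcell import telemetry, eyes, env, masks_of
def cloud(cam,depth):
    c=eyes.get_calibration(cam);K=np.array(c["mtx"]);k=c["k1"]
    v,u=np.mgrid[0:400,0:640].astype(float)
    xd=(u-K[0,2])/K[0,0];yd=(v-K[1,2])/K[1,1];x,y=xd.copy(),yd.copy()
    for _ in range(10):
        s=1+k*(x*x+y*y);x,y=xd/s,yd/s
    P=np.stack([x*depth,-y*depth,-depth],-1)
    return P@np.array(c["orientation"]).T+np.array(c["position"])
E
python3 - <<'E'
from h import *
out=[]
for cam in("scene","top"):
    im,d=eyes.read_camera(cam);P=cloud(cam,d);np.save(cam+".npy",P)
    out.append(im)
    cv2.imwrite(f"pics/{cam}0.png",im[...,::-1])
    print(cam,eyes.get_calibration(cam)["position"])
    for t in("lime","flap","lemon","knife","salt_shaker","tumbler","station"):
        for m in masks_of(cam,t)[:1]:
            q=P[m["pixels"]&(d>0)]
            print(t,round(m["p"],2),m["rect"],np.median(q,0).round(3),np.percentile(q,2,0).round(3),np.percentile(q,98,0).round(3))
s=telemetry.observe();print(s["clock"],s["ee_pos"],np.round(s["tcp_rot"],3),env.grip_depth)
cv2.imwrite("pics/both.png",cv2.resize(np.vstack(out)[...,::-1],(480,600)))
E
```

```text
scene [0.25851339 0.42078292 1.07893612]
lime 0.76 [305.5, 180.4, 18.3, 14.1] [0.605 0.026 0.157] [0.591 0.005 0.137] [0.626 0.04  0.164]
flap 0.84 [315.1, 195.2, 73.5, 57.5] [0.482 0.039 0.136] [ 0.424 -0.024  0.132] [0.544 0.097 0.14 ]
lemon 0.77 [250.3, 199.7, 24.0, 17.7] [0.66  0.16  0.163] [0.641 0.134 0.137] [0.698 0.181 0.173]
knife 0.96 [301.2, 145.9, 73.0, 36.2] [ 0.603 -0.067  0.149] [ 0.52  -0.087  0.138] [ 0.712 -0.046  0.156]
salt_shaker 0.58 [253.2, 199.1, 20.4, 17.9] [0.659 0.161 0.164] [0.641 0.136 0.139] [0.685 0.18  0.173]
tumbler 0.56 [230.3, 243.0, 31.3, 38.5] [0.643 0.259 0.055] [0.591 0.227 0.009] [0.666 0.296 0.098]
station 0.86 [229.7, 132.0, 181.7, 165.8] [0.549 0.069 0.137] [ 0.404 -0.101  0.025] [0.737 0.194 0.141]
top [0.46884964 0.05632152 1.03402177]
lime 0.51 [324.9, 172.7, 18.9, 16.6] [0.61  0.022 0.157] [0.593 0.003 0.137] [0.631 0.04  0.164]
flap 0.63 [301.7, 208.6, 56.4, 56.1] [0.484 0.036 0.136] [ 0.425 -0.023  0.133] [0.545 0.096 0.139]
lemon 0.77 [266.1, 142.5, 21.1, 26.5] [0.663 0.153 0.164] [0.642 0.13  0.137] [0.691 0.179 0.173]
knife 0.6 [360.1, 133.5, 29.0, 87.0] [ 0.613 -0.066  0.15 ] [ 0.522 -0.088  0.137] [ 0.713 -0.045  0.156]
salt_shaker 0.49 [298.2, 206.9, 62.8, 55.9] [0.485 0.036 0.136] [ 0.424 -0.024  0.133] [0.547 0.096 0.139]
tumbler 0.96 [217.3, 165.4, 37.8, 30.3] [0.637 0.272 0.048] [0.594 0.226 0.009] [0.666 0.298 0.098]
station 0.81 [255.5, 120.8, 142.1, 157.0] [0.561 0.049 0.138] [ 0.413 -0.101  0.133] [0.739 0.188 0.141]
0.8 [ 0.23614234 -0.49669361  0.23132038] [[ 0.903  0.429 -0.   ]
 [ 0.429 -0.903  0.   ]
 [ 0.    -0.    -1.   ]] -0.0187
```

View pics/top0.png

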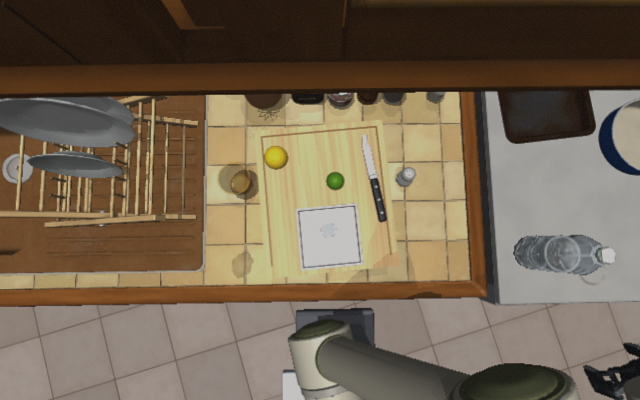

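View pics/scene0.png

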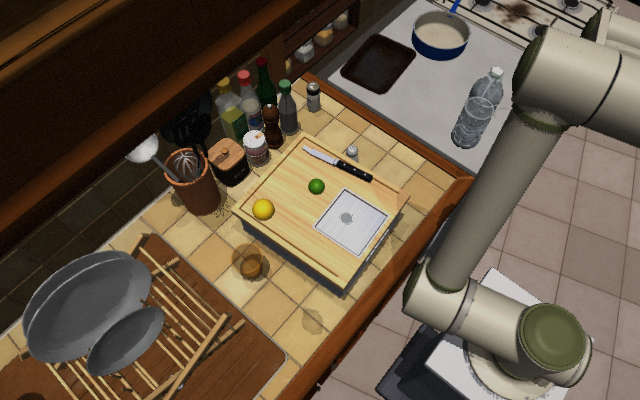

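The top view shows the lime at (335,181), the flap centred at (330,237), the knife to the right at (374,180) and the lemon at (275,157). The scene view shows the same layout. Next I'll find the station's yaw from the flap and board.

```bash
python3 - <<'E'
from h import *
for cam in("top","scene"):
    im,d=eyes.read_camera(cam);P=cloud(cam,d)
    for t in("flap","station"):
        m=masks_of(cam,t)[0]["pixels"]
        if t=="station":
            m=(np.abs(P[...,2]-.138)<.006)&(P[...,0]>.35)&(P[...,0]<.8)&(P[...,1]>-.15)&(P[...,1]<.25)
        q=P[m&(abs(P[...,2]-.137)<.01)][:,:2]
        r=cv2.minAreaRect((q*1000).astype(np.float32)); print(cam,t,r)
    m=masks_of(cam,"lime")[0]["pixels"]&(d>0); q=P[m]
    # sphere cap-ish: fit circle centre with radial model: top points
    print("lime top",q[q[:,2]>.155].mean(0), (q[q[:,2]>.14].min(0)+q[q[:,2]>.14].max(0))/2)
E
```

```text
top flap ((485.1746826171875, 35.90052795410156), (134.39732360839844, 129.9246826171875), 3.9805092811584473)
top station ((576.1406860351562, 43.52398681640625), (340.70196533203125, 300.75189208984375), 4.508009433746338)
lime top [0.61099067 0.02092975 0.1598683 ] [0.61169407 0.02011605 0.15370121]
scene flap ((485.3025207519531, 36.69536590576172), (129.4490509033203, 134.04656982421875), 3.5439298152923584)
scene station ((575.326904296875, 42.93754577636719), (342.2799377441406, 302.6504821777344), 4.43643045425415)
lime top [0.60866487 0.02197972 0.15992267] [0.60983325 0.02189776 0.15312794]
```

```bash
cat > s.py <<'E'
from h import *
O=np.array([.5755,.0432,0]);a=np.radians(4.4);R=np.array([[np.cos(a),-np.sin(a),0],[np.sin(a),np.cos(a),0],[0,0,1]])
def st():
    s=telemetry.observe();T=np.array(s["tcp_rot"]);p=np.array(s["ee_pos"])
    print("t",round(s["clock"],2),"TCP in station",((p-O)@R*1000).round(1),"grip",round(s["gripper_width"],3),"F",np.round(s["contact_force"],1))
    print("tool in station\n",(R.T@T).round(3))
    return p,T
E
python3 -m crank '[[[0,0,-1.204,0.56,-0.307,-0.029,0.0854],[0,0,-1.204,0.56,-0.307,-0.029,0.0854],[0,0,-1.204,0.56,-0.307,-0.029,0.0854],[0,0,-1.204,0.56,-0.307,-0.029,0.0854],[0,0,-1.204,0.56,-0.307,-0.029,0.0854],[0,0,-1.204,0.56,-0.307,-0.029,0.0854],[0,0,-1.204,0.56,-0.307,-0.029,0.0854],[0,0,-1.204,0.56,-0.307,-0.029,0.0854]]]'
python3 -c "
from s import *
p,T=st()
g=O+R@np.array([.033,-.0246,.26])
print('shift',T.T@(g-p)); G=R@np.array([[0,1,0],[1,0,0],[0,0,-1]]).T
print('turn',cv2.Rodrigues(T.T@G)[0].ravel())"
```

```text
clock: 2.0
ee_pos: [0.471, -0.1709, 0.2498]
tcp_rot: [[-0.079, 0.997, 0.0], [0.997, 0.079, -0.0], [-0.0, 0.0, -1.0]]
contact_force: [0.3, -1.3, -0.6]
gripper_width: 1.0
finger_force: 0.0
t 2.0 TCP in station [-120.6 -205.5  249.8] grip 1.0 F [ 0.3 -1.3 -0.6]
tool in station
 [[-0.002  1.     0.   ]
 [ 1.     0.002 -0.   ]
 [-0.     0.    -1.   ]]
shift [ 0.18053556  0.15403394 -0.01019749]
turn [0.00042492 0.00042522 0.00223235]
```

```bash
python3 -m crank '[[[0,0,0,0.18,0.154,0,0.0854],[0,0,0,0.18,0.154,0,0.0854],[0,0,0,0.18,0.154,0,0.0854],[0,0,0,0.18,0.154,0,0.0854],[0,0,0,0.18,0.154,0,0.0854],[0,0,0,0.18,0.154,0.04,0.0854],[0,0,0,0.18,0.154,0.06,0.0854],[0,0,0,0.18,0.154,0.06,0.0854]]]' | head -2
python3 - <<'E'
from s import *
st()
ims=[]
for cam in("top","scene"):
    im,d=eyes.read_camera(cam);P=cloud(cam,d)
    c=(slice(110,290),slice(230,410));ims.append(cv2.resize(im[c],(400,400),interpolation=cv2.INTER_CUBIC))
    for m in masks_of(cam,"lime")[:1]:
        q=P[m["pixels"]&(d>0)]; print(cam,m["p"],(((np.median(q,0))-O)@R).round(3))
    # gripper points near tips
    S=(P-O)@R; k=(abs(S[...,1]+.0246)<.05)&(abs(S[...,0]-.033)<.1)&(S[...,2]>.175)&(d>0)
    print("lowest gripper z",np.percentile(S[k][:,2],[0,1,5]).round(3),"x range",S[k][:,0].min().round(3),S[k][:,0].max().round(3),"y",S[k][:,1].min().round(3),S[k][:,1].max().round(3))
cv2.imwrite("pics/hov.png",np.hstack(ims)[...,::-1])
E
```

```text
clock: 2.8
ee_pos: [0.6094, 0.0185, 0.1865]
t 2.8 TCP in station [ 31.9 -27.3 186.5] grip 0.999 F [ 0.3 -0.3 -1.1]
tool in station
 [[ 0.003  1.    -0.006]
 [ 1.    -0.003  0.001]
 [ 0.001 -0.006 -1.   ]]
top 0.65 [0.078 0.225 0.049]
lowest gripper z [0.236 0.304 0.463] x range -0.067 0.089 y -0.075 0.025
scene 0.57 [-0.076  0.01   0.136]
lowest gripper z [0.203 0.217 0.257] x range -0.067 0.106 y -0.075 0.025
```

View pics/hov.png

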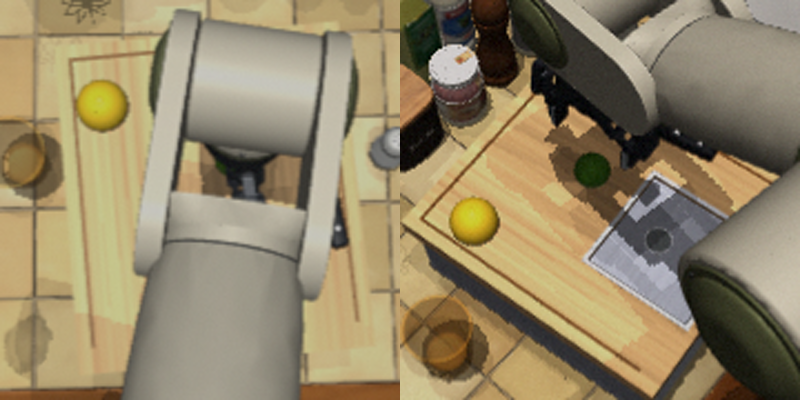

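Right panel: the lime at (593,170) sits between the two open fingers, which are at (550,90) and (630,150). Descending now.

```bash
python3 -m crank '[[[0,0,0,0,0,0.02,0.0854],[0,0,0,0,0,0.04,0.0854],[0,0,0,0,0,0.05,0.0854],[0,0,0,0,0,0.05,0.0854],[0,0,0,0,0,0.05,0.0854]]]' | head -2
python3 -c "
from s import *
st()"
```

```text
clock: 3.5
ee_pos: [0.6111, 0.0178, 0.1407]
t 3.5 TCP in station [ 33.6 -28.1 140.7] grip 1.001 F [ 1.4 -1.   0. ]
tool in station
 [[ 0.004  1.     0.002]
 [ 1.    -0.004 -0.   ]
 [-0.     0.002 -1.   ]]
```

```bash
python3 -m crank '[[[0,0,0,0.003,0,0.005,0.0854],[0,0,0,0.003,0,0.009,0.0854],[0,0,0,0.003,0,0.009,0.0854],[0,0,0,0.003,-0.008,0.009,0.0854],[0,0,0,0.003,-0.014,0.009,0.0854],[0,0,0,0.003,-0.019,0.009,0.0854],[0,0,0,0.003,-0.023,0.009,0.0854],[0,0,0,0.003,-0.027,0.009,0.0854]]]' | head -2
python3 -c "
from s import *
st()"
```

```text
clock: 4.3
ee_pos: [0.5831, 0.0189, 0.1307]
t 4.3 TCP in station [  5.7 -24.8 130.7] grip 0.998 F [ 0.3 -0.   0.7]
tool in station
 [[ 0.004  1.     0.   ]
 [ 1.    -0.004 -0.   ]
 [-0.     0.    -1.   ]]
```

```bash
python3 -m crank '[[[0,0,0,0,-0.004,0,0.0854],[0,0,0,0,-0.008,0,0.0854],[0,0,0,0,-0.012,0,0.0854],[0,0,0,0,-0.016,0,0.0854],[0,0,0,0,-0.020,0,0.0854],[0,0,0,0,-0.024,0,0.0854],[0,0,0,0,-0.027,0,0.0854],[0,0,0,0,-0.027,0,0.0854]]]' | head -2
python3 - <<'E'
from s import *
st()
ims=[]
for cam in("top","scene"):
    im,d=eyes.read_camera(cam);P=cloud(cam,d)
    c=(slice(110,290),slice(230,410));ims.append(cv2.resize(im[c],(400,400),interpolation=cv2.INTER_CUBIC))
    S=(P-O)@R; g=(im[...,1]>im[...,0]*1.3)&(im[...,1]>im[...,2]*1.5)&(S[...,2]>.13)&(S[...,2]<.17)&(d>0)&(abs(S[...,0])<.1)&(abs(S[...,1])<.08)
    print(cam,g.sum(),S[g].min(0).round(3) if g.any() else 0,S[g].max(0).round(3) if g.any() else 0)
cv2.imwrite("pics/slid.png",np.hstack(ims)[...,::-1])
E
```

```text
clock: 5.1
ee_pos: [0.5561, 0.017, 0.1305]
t 5.1 TCP in station [-21.3 -24.6 130.5] grip 1.001 F [-0.1  0.1 -0.1]
tool in station
 [[ 0.004  1.    -0.   ]
 [ 1.    -0.004  0.   ]
 [ 0.    -0.    -1.   ]]
top 0 0 0
scene 190 [-0.021 -0.038  0.141] [ 0.022 -0.003  0.169]
```

View pics/slid.png

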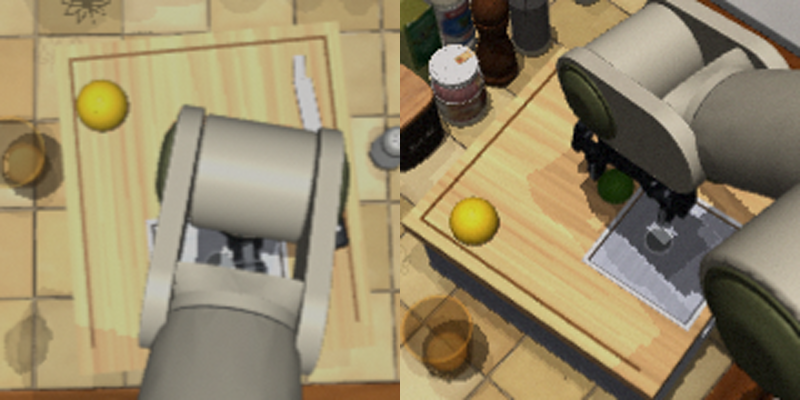

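The lime, at panel (615,187), is centred 25 mm beyond the edge, and the near finger at (665,205) is over the flap. Next I tilt about the far fingertip, which presses the flap down.

```bash
python3 -m crank '[[[-0.07,0,0,0,0.001,0.004,0.0854],[-0.14,0,0,0,0.002,0.007,0.0854],[-0.209,0,0,0,0.0036,0.0095,0.0854],[-0.279,0,0,0,0.005,0.012,0.0854],[-0.349,0,0,0,0.007,0.015,0.0854],[-0.419,0,0,0,0.009,0.0175,0.0854],[-0.471,0,0,0,0.0106,0.019,0.0854],[-0.5236,0,0,0,0.012,0.021,0.0854]]]' | head -6
python3 - <<'E'
from s import *
p,T=st()
for n,c in(("near",[0,-.0425,-.013]),("far",[0,.0425,-.013])): print(n,((p+T@c-O)@R*1000).round(1))
ims=[]
im,d=eyes.read_camera("scene");P=cloud("scene",d)
c=(slice(150,270),slice(270,420));
S=(P-O)@R; g=(im[...,1]>im[...,0]*1.3)&(im[...,1]>im[...,2]*1.5)&(S[...,2]>.05)&(S[...,2]<.17)&(d>0)&(abs(S[...,0])<.1)&(abs(S[...,1])<.08)
print(g.sum(),S[g].min(0).round(3),S[g].max(0).round(3))
cv2.imwrite("pics/tilt.png",cv2.resize(im[c],(750,600),interpolation=cv2.INTER_CUBIC)[...,::-1])
E
```

```text
clock: 6.0
ee_pos: [0.5693, 0.0176, 0.1103]
tcp_rot: [[-0.072, 0.862, 0.502], [0.997, 0.063, 0.035], [-0.001, 0.504, -0.864]]
contact_force: [2.0, 1.7, 3.0]
gripper_width: 1.001
finger_force: 1.4
t 6.0 TCP in station [ -8.2 -25.1 110.3] grip 1.001 F [2.  1.7 3. ]
tool in station
 [[ 0.004  0.864  0.504]
 [ 1.    -0.003 -0.003]
 [-0.001  0.504 -0.864]]
near [-51.5 -24.9 100.1]
far [ 22.  -25.2 142.9]
125 [-0.094 -0.038  0.129] [ 0.014 -0.004  0.17 ]
```

View pics/tilt.png

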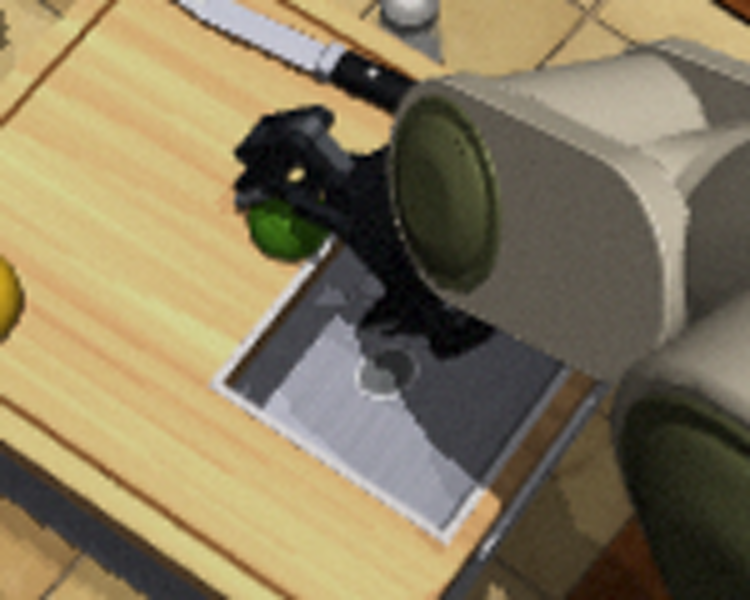

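The flap is held down and the lime at (288,228) is against the far finger. Pushing towards the robot.

```bash
python3 -m crank '[[[0,0,0,0,-0.0026,-0.0015,0.0854],[0,0,0,0,-0.0052,-0.003,0.0854],[0,0,0,0,-0.0078,-0.0045,0.0854],[0,0,0,0,-0.0104,-0.006,0.0854],[0,0,0,0,-0.013,-0.0076,0.0854],[0,0,0,0,-0.0156,-0.0091,0.0854],[0,0,0,0,-0.0181,-0.0106,0.0854],[0,0,0,0,-0.0207,-0.0121,0.0854]]]' | head -6
cat > look.py <<'E'
from s import *
import sys
p,T=st()
for n,c in(("near",[0,-.0425,-.013]),("far",[0,.0425,-.013])): print(n,((p+T@c-O)@R*1000).round(1))
for cam in("scene","top"):
    im,d=eyes.read_camera(cam);P=cloud(cam,d)
    S=(P-O)@R; i=im.astype(int);g=(i[...,1]>i[...,0]*1.3)&(i[...,1]>i[...,2]*1.5)&(S[...,2]<.17)&(d>0)&(abs(S[...,0])<.1)&(abs(S[...,1])<.08)
    print(cam,g.sum(),*( (S[g].min(0).round(3),S[g].max(0).round(3)) if g.any() else ()))
    if cam=="scene": cv2.imwrite(f"pics/{sys.argv[1]}.png",cv2.resize(im[150:270,270:420],(750,600),interpolation=cv2.INTER_CUBIC)[...,::-1])
E
python3 look.py push
```

```text
clock: 6.85
ee_pos: [0.545, 0.016, 0.1102]
tcp_rot: [[-0.073, 0.863, 0.5], [0.997, 0.063, 0.036], [-0.001, 0.501, -0.865]]
contact_force: [4.6, 0.7, 5.8]
gripper_width: 1.002
finger_force: 3.1
t 6.85 TCP in station [-32.5 -24.8 110.2] grip 1.002 F [4.6 0.7 5.8]
tool in station
 [[ 0.004  0.865  0.501]
 [ 1.    -0.003 -0.003]
 [-0.001  0.501 -0.865]]
near [-75.8 -24.6 100.1]
far [ -2.3 -24.9 142.7]
scene 127 [-0.047 -0.038  0.141] [-0.009 -0.003  0.166]
top 33 [-0.042 -0.019  0.15 ] [-0.014 -0.005  0.162]
```

```bash
python3 -m crank '[[[0,0,0,0,-0.0026,-0.0015,0.0854],[0,0,0,0,-0.0052,-0.003,0.0854],[0,0,0,0,-0.0078,-0.0045,0.0854],[0,0,0,0,-0.0104,-0.006,0.0854],[0,0,0,0,-0.013,-0.0076,0.0854],[0,0,0,0,-0.0156,-0.0091,0.0854],[0,0,0,0,-0.0156,-0.0091,0.0854]]]' | head -6
python3 look.py push2
```

```text
clock: 7.65
ee_pos: [0.5279, 0.0143, 0.111]
tcp_rot: [[-0.073, 0.862, 0.502], [0.997, 0.063, 0.035], [-0.002, 0.503, -0.864]]
contact_force: [7.9, 1.1, 10.9]
gripper_width: 1.001
finger_force: 1.9
t 7.65 TCP in station [-49.7 -25.2 111. ] grip 1.001 F [ 7.9  1.1 10.9]
tool in station
 [[ 0.004  0.864  0.503]
 [ 1.    -0.003 -0.004]
 [-0.002  0.503 -0.864]]
near [-93.  -25.  100.8]
far [-19.5 -25.3 143.6]
scene 160 [-0.042 -0.041  0.018] [-0.004 -0.003  0.043]
top 36 [-0.037 -0.018  0.024] [-0.018 -0.005  0.038]
```

View pics/push2.png

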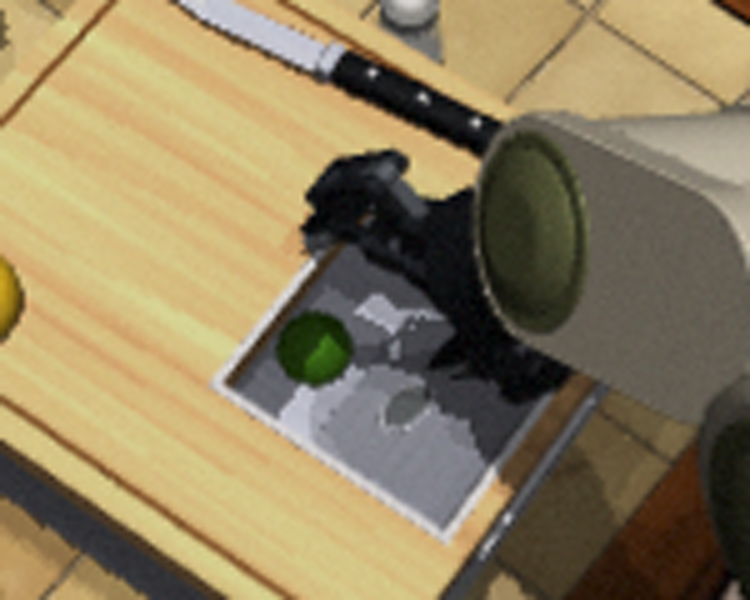

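The lime at (315,347) has dropped to the drawer floor, with its top at about 40 mm. I'm withdrawing along the finger axis so the flap can shut.

```bash
python3 -m crank '[[[0,0,0,0,0,-0.01,0.0854],[0,0,0,0,0,-0.02,0.0854],[0,0,0,0,0,-0.03,0.0854],[0,0,0,0,0,-0.04,0.0854],[0,0,0,0,0,-0.055,0.0854],[0,0,0,0,0,-0.08,0.0854],[0,0,0,0.0,0.03,-0.13,0.0854],[0,0,0,0,0.03,-0.13,0.0854]]]' | head -6
python3 -m crank '[[[0,0,0,0,0,0,0.0854],[0,0,0,0,0,0,0.0854],[0,0,0,0,0,0,0.0854],[0,0,0,0,0,0,0.0854]]]'|head -1
python3 look.py out
python3 - <<'E'
from s import *
for cam in("scene","top"):
    im,d=eyes.read_camera(cam);P=cloud(cam,d)
    for t in("flap","lemon","knife","salt_shaker","tumbler"):
        for m in masks_of(cam,t)[:1]:
            q=P[m["pixels"]&(d>0)]
            print(cam,t,round(m["p"],2),np.median(q,0).round(3),np.percentile(q,2,0).round(3),np.percentile(q,98,0).round(3))
E
```

```text
clock: 8.55
ee_pos: [0.4879, 0.0117, 0.2419]
tcp_rot: [[-0.073, 0.861, 0.504], [0.997, 0.064, 0.034], [-0.003, 0.505, -0.863]]
contact_force: [0.5, -0.4, 0.1]
gripper_width: 0.999
finger_force: 0.0
clock: 8.95
t 8.95 TCP in station [-90.5 -24.2 235.9] grip 0.999 F [-0.4  0.5  0.3]
tool in station
 [[ 0.004  0.867  0.498]
 [ 1.    -0.004 -0.001]
 [ 0.001  0.498 -0.867]]
near [-133.8  -24.   226. ]
far [-60.1 -24.4 268.4]
scene 0
top 0
scene flap 0.75 [0.482 0.039 0.136] [ 0.421 -0.024  0.132] [0.545 0.098 0.139]
scene lemon 0.56 [0.659 0.161 0.164] [0.641 0.135 0.138] [0.686 0.18  0.173]
scene knife 0.79 [ 0.638 -0.061  0.147] [ 0.581 -0.077  0.137] [ 0.711 -0.045  0.156]
scene salt_shaker 0.61 [ 0.63  -0.158  0.08 ] [ 0.617 -0.179  0.04 ] [ 0.649 -0.147  0.091]
scene tumbler 0.62 [0.641 0.259 0.056] [0.591 0.227 0.009] [0.664 0.298 0.097]
top flap 0.77 [0.492 0.056 0.136] [ 0.423 -0.022  0.133] [0.548 0.098 0.139]
top lemon 0.64 [0.664 0.153 0.164] [0.643 0.131 0.137] [0.695 0.178 0.173]
top knife 0.56 [ 0.608 -0.067  0.15 ] [ 0.522 -0.089  0.137] [ 0.714 -0.045  0.156]
top salt_shaker 0.81 [ 0.633 -0.158  0.075] [ 0.617 -0.181 -0.   ] [ 0.664 -0.145  0.09 ]
top tumbler 0.86 [0.636 0.272 0.048] [ 0.594  0.226 -0.002] [0.667 0.299 0.098]
```

View pics/out.png

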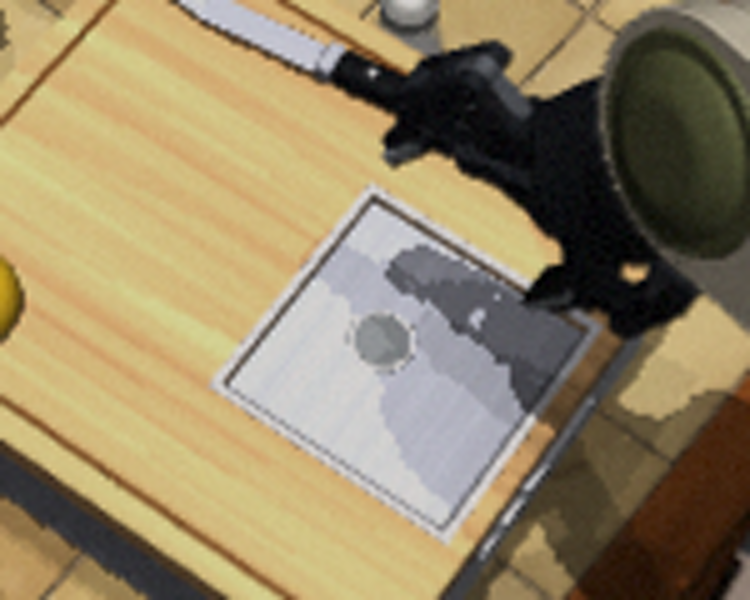

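The flap, centred at (410,360), is shut flush with the board. The lime is gone, the other things are where they were, and the hand is clear.

```bash
python3 -c "
from workcell import env
print(env.job_done())"
```

```text
the job is handed in; nothing more can be done
None
```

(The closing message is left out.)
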